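# Re-sort three gears after re-measuring

### The arm

A 6-joint arm with a two-finger parallel gripper is mounted at the origin on the work surface. World frame = base frame: x ahead of the robot, y to its left, z up, the work surface at z = 0. Lengths are in m, angles in rad, forces in N, time in s.
With the tool pointing down it reaches from about 0.35 to 0.975 m from the base axis. Payload 7.1 kg.
Tool frame: the origin (TCP) lies at the very end of the fingers, on their centre line; the grasp point (between the pads) lies 19 mm behind it (env.pinch_z is the distance from the TCP to the grasp point, in m); z points along the fingers, y is the direction in which the jaws open and shut (so a half turn about z gives the same grasp; the last joint's range is limited). The gripper opens to 88 mm and grips with 3 to 60 N. Pads are 20 mm wide; open, the fingers measure 115 mm over their backs; the gripper's body (75 mm by 178 mm) begins 61 mm behind the grasp point.
Start: joints at [-1.367, 0.423, 1.63, -0, 1.089, -0.019], TCP at [0.138, -0.61, 0.223] pointing down, gripper open.
Joint ranges: [-3, 3], [-0.9, 2.11], [0.09, 2.58], [-1.31, 4.45], [0.11, 2.69], [-2.54, 2.54]. Speed limits (rad/s): [2.39, 2.39, 3.01, 3.14, 3.14, 3.14].

### API

Orientations are given as a rotation vector (axis times angle).
In Python, from bench import env, cams, finish_job gives the robot as it stands.
- The arm moves only by the tool jog_arm, never from a script. Its argument "targets" is a list of rows, each an object of numbers: "x", "y", "z": the shift along the tool's x, y, z in cm; "ax", "ay", "az": the turn, a rotation vector about the tool's x, y, z in degrees. In form: [{"x": .., "y": .., "z": .., "ax": .., "ay": .., "az": ..}, ...]. A call has exactly 8 rows; each row is the pose to reach, as a shift and turn from the pose commanded when the call began, along the tool's axes at that moment; what a row does not reach only later rows make up. A row lasts 1/10 s, in which the tool goes at most 50 mm and 8.59 degrees, less where a joint would pass 70% of its speed; a pose out of reach is approached as far as the arm can. A call with a gripper value outside its range is refused whole. "gripper" is the gripper command: -1 is shut, 1 is fully open, values between are in proportion, set as the call begins (left out, the last holds). The fingers move at their own pace and stop on an object; "force" is the grip in N (left out, the last holds). Time passes only in rows, so rows that repeat a pose let the fingers close, or fill a call up. It gives the time, the measured TCP pose, the force and the opening at its end, in the units of the state.
- env.sense(): the state, without advancing time (a new reading comes with each control period).
- cams.snapshot(name): name is "scene" or "top"; returns the picture (420x560x3 uint8, red, green, blue); there is no depth.
- cams.get_calibration(name): a dict with "fovy" (degrees; the focal length in pixels is half the picture's height over the tangent of half this angle, whatever the lens; pixels are square), "cx", "cy" (the principal point, pixels), "rvec" (rotation vector, rad) and "tvec" (3), from world to camera coordinates, as OpenCV has them. Camera axes: x right, y down, z forward; pixel columns grow to the right and rows downward; lengths in m; the calibration is good to about 2 mm. A picture is of the moment at which its call begins. get_calibration takes no time and is no camera call.
- finish_job(): hands the job in, once; it reports no verdict.
The state is a dict: "time": time; "qpos": joint angles; "qd": joint speeds; "joint_torque": joint torques, N m; "tcp_pos": TCP position; "tool_rot": TCP orientation; "contact_force": force on the tool from outside, world axes, zero at the start; "moment": the same for the moment, N m; "width": opening from 0.0 (shut) to 1.0 (fully open).
Only numpy, scipy, OpenCV 4.12 (cv2) and the standard library are available. Lean on these libraries where they do the work, as an engineer would, in place of code of your own. Each camera call takes 0.05 s, during which the arm holds its last target.

### The job

Re-measuring under the microscope has changed the verdicts, and all three gears now lie in the wrong dishes: the brass gear belongs in the green dish (good), the steel gear in the red dish (scrap) and the black plastic gear in the blue dish (rework). A dish takes only one gear, so park one gear on the empty white pad on the way; set every gear down flat with its hub up, and never drop or tip one or let two gears touch. Leave the loupe, the glass standard and the bottle where they stand.

Things in the scene. Friction and masses are not known exactly. Their poses are not given: they have to be found in the camera images.
- gear_brass: Golden brass spur gear with a hub, lying flat in one of the dishes, hub up. Toothed disc 64 mm over the teeth, 10 mm thick; on its middle a round plain hub 26 mm in diameter rises 24 mm above the disc (34 mm in all), easily gripped from above with the fingertips just above the disc; about 310 g. Origin: centre of its underside, z up through the hub.
- gear_steel: Silver-grey steel spur gear with a hub, lying flat in one of the dishes, hub up. Toothed disc 60 mm over the teeth, 10 mm thick; on its middle a round plain hub 22 mm in diameter rises 24 mm above the disc (34 mm in all), easily gripped from above with the fingertips just above the disc; about 250 g. Origin: centre of its underside, z up through the hub.
- gear_black: Black plastic spur gear with a hub, lying flat in one of the dishes, hub up. Toothed disc 56 mm over the teeth, 10 mm thick; on its middle a round plain hub 24 mm in diameter rises 24 mm above the disc (34 mm in all), easily gripped from above with the fingertips just above the disc; about 50 g. Origin: centre of its underside, z up through the hub.
- dish_green: Green round plastic dish (good parts), fixed to the desk. Outside 95 mm in diameter at the rim and 12 mm high, inside 84 mm across at its flat floor, which is 4 mm above the desk; room for one gear only. Origin: centre of its underside on the desk, z up.
- dish_red: Red round plastic dish (scrap), fixed to the desk. Outside 95 mm in diameter at the rim and 12 mm high, inside 84 mm across at its flat floor, which is 4 mm above the desk; room for one gear only. Origin: centre of its underside on the desk, z up.
- dish_blue: Blue round plastic dish (rework), fixed to the desk. Outside 95 mm in diameter at the rim and 12 mm high, inside 84 mm across at its flat floor, which is 4 mm above the desk; room for one gear only. Origin: centre of its underside on the desk, z up.
- pad: White round firm pad, empty at the start, the free spot for parking a gear; 104 mm in diameter, flat top 5 mm above the desk, fixed. Origin: centre of its underside on the desk, z up.
- loupe: Orange eyeglass loupe standing on the desk, 38 mm in diameter, 32 mm tall, pale lens on top; loose, to be left alone. Origin: centre of its underside, z up.
- standard: Glass calibration standard: pale green glass disc with a black cross in a flat aluminium mount 46 mm in diameter, 8 mm thick; loose, to be left alone. Origin: centre of its underside, z up.
- cleaner: Small closed amber glass bottle of lens cleaner with a white cap and paper label, 38 mm in diameter, 66 mm tall; loose, to be left alone. Origin: centre of its underside, z up.
There are look-alikes about, which are no part of the job. What is shaped like the gear_steel but pink is not meant. Leave any purple look-alike of the gear_brass alone.

How it is judged:
By the outcome, as a careful person would: the job done as asked, in the order asked, and still so for the second after the job is handed in, with the robot touching nothing.
It also fails if it takes over 102 s, if anything falls off the work surface, if the arm or the gripper's body presses on something with over 40 N, if the wrist force passes 120 N, or if a joint passes its speed limit or range.

## Working session

There is one attempt and no reset: what is moved stays moved. The work goes in short steps, Python scripts to look and compute and a tool call to move; the robot and the scene stay as the last step left them, time stands still between calls to the robot, and variables do not carry over. Pictures are saved under pics/ and viewed, and the job is handed in when it is done.

Besides the shell and the picture viewer there is one more tool, called after ">>>" by a JSON object that holds its "name" and its "arguments". jog_arm: Moves the arm, as the interface text tells. Its arguments: {"type":"object","properties":{"targets":{"type":"array"},"gripper":{"type":"number"},"force":{"type":"number"}},"required":["targets"]}

```bash
mkdir -p pics; python3 - <<'E'
from bench import env,cams
import cv2
for n in("scene","top"):
    im=cams.snapshot(n); cv2.imwrite(f"pics/{n}0.png",im[...,::-1]); 
    c=cams.get_calibration(n); print(n,c)
print(env.sense(), env.pinch_z)
E
```

```text
scene {'fovy': 54.63681970594126, 'cx': 283.0504679017267, 'cy': 206.79849254577283, 'rvec': array([ 2.10769583,  1.22434734, -0.46563078]), 'tvec': array([-0.23813386, -0.30527674,  1.21453292])}
top {'fovy': 47.54260207175798, 'cx': 277.29917970487355, 'cy': 210.09624278793592, 'rvec': array([ 2.12413778, -2.16717001,  0.13681906]), 'tvec': array([-0.0095726 ,  0.54018446,  0.99464218])}
{'time': 0.1, 'qpos': array([-1.36700767e+00,  4.23784896e-01,  1.63057700e+00, -2.77882860e-05,
        1.08861670e+00, -1.90192830e-02]), 'qd': array([ 6.65141844e-05, -2.05394158e-03, -1.37372488e-03,  1.49784216e-03,
        1.27748091e-03,  6.40771195e-04]), 'joint_torque': array([-2.25538038e-04, -5.45610452e+01, -2.74325663e+01,  6.45580678e-02,
        1.88889646e-02, -3.37231802e-05]), 'tcp_pos': array([ 0.13801201, -0.60906762,  0.22198102]), 'tool_rot': array([-3.12074642e+00, -3.49129365e-01,  2.39226954e-04]), 'contact_force': array([0.03837127, 1.44955156, 0.02181914]), 'moment': array([-0.01633558,  0.038957  , -0.03963867]), 'width': 1.003104585985051} 0.0187
```

View pics/scene0.png

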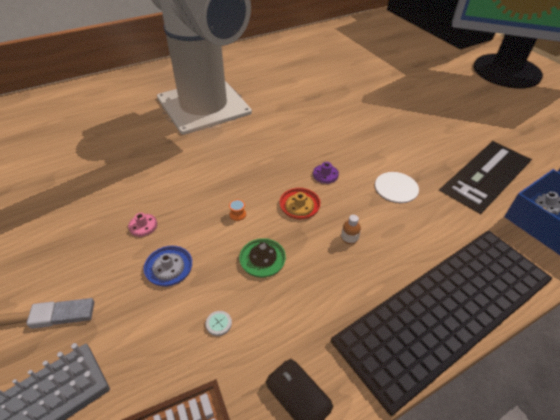

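View pics/top0.png

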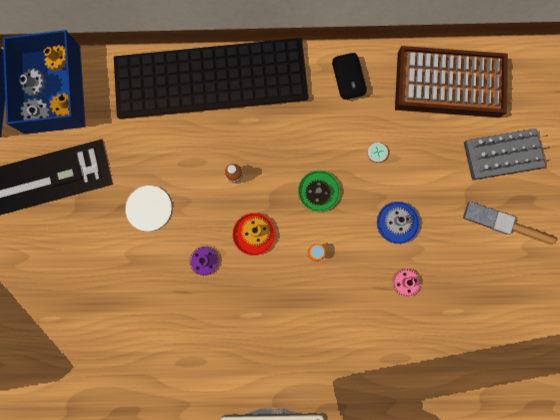

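The top view shows these candidates:
- **Brass:** the gear at (256,232) in the red dish. It could be confused with purple at (204,261) or the bin gears at (55,57) and (60,102).
- **Steel:** the gear at (401,220) in the blue dish. It could be confused with pink at (407,283) or the bin gears at (32,80) and (33,108).
- **Black:** the gear at (319,192) in the green dish.

The pad is at (149,208). I'll check the choice in a close crop.

```bash
python3 - <<'E'
import cv2,numpy as np
t=cv2.imread("pics/top0.png")
c=[t[y-30:y+30,x-30:x+30] for x,y in((254,233),(319,191),(399,222))]
cv2.imwrite("pics/crop0.png",cv2.resize(np.hstack(c),None,fx=4.4,fy=4.4,interpolation=cv2.INTER_CUBIC))
s=cv2.imread("pics/scene0.png")
c=[s[y-30:y+30,x-30:x+30] for x,y in((300,203),(262,257),(168,266))]
cv2.imwrite("pics/crop1.png",cv2.resize(np.hstack(c),None,fx=4.4,fy=4.4,interpolation=cv2.INTER_CUBIC))
E
```

```text
(no output)
```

View pics/crop0.png

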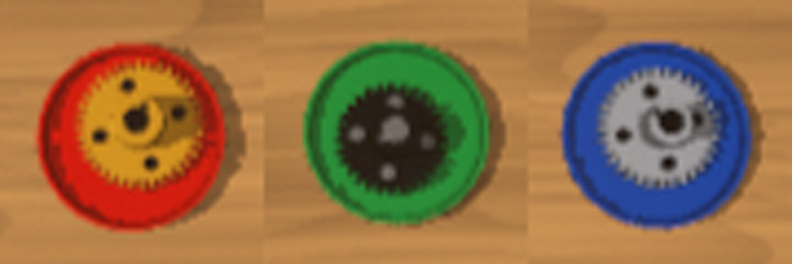

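View pics/crop1.png

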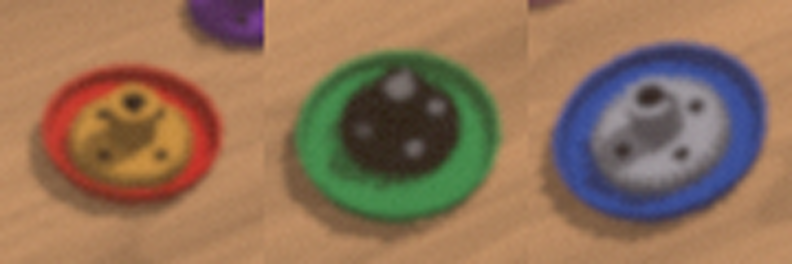

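The crops confirm the choice: brass is in red (hub bore at top px 255,230.5), black in green (319,190) and steel in blue (402,219.5). All three lie hub up. Now I'll localize them.

```bash
cat > h.py <<'E'
import cv2,numpy as np
from bench import env,cams
def K(n):
    c=cams.get_calibration(n); f=210/np.tan(np.radians(c["fovy"]/2))
    R=cv2.Rodrigues(c["rvec"])[0]
    return np.array([[f,0,c["cx"]],[0,f,c["cy"]],[0,0,1]]),R,c["tvec"]
def pt(n,u,v,z):
    k,R,t=K(n); d=R.T@np.linalg.inv(k)@[u,v,1]; o=-R.T@t
    return (o+d*(z-o[2])/d[2])[:2]
def proj(n,p):
    k,R,t=K(n); q=k@(R@np.array(p)+t); return q[:2]/q[2]
def blob(n,im,lo,hi,seed,r=40):
    h=cv2.cvtColor(im,cv2.COLOR_BGR2HSV); m=cv2.inRange(h,lo,hi)
    w=np.zeros_like(m); cv2.circle(w,seed,r,255,-1); m&=w
    cs=cv2.findContours(m,cv2.RETR_EXTERNAL,cv2.CHAIN_APPROX_NONE)[0]
    return cv2.fitEllipse(cv2.convexHull(max(cs,key=cv2.contourArea)))
E
python3 - <<'E'
from h import *
T={"brass":((254.9,230.5),(255.65,231.0),(300.2,196)),"black":((319,190.3),(318.15,192.1),(262.9,246.3)),"steel":((401.7,219.5),(399,220.8),(166,257.8))}
for k,(a,b,c) in T.items():
    print(k,"bore top",pt("top",a[0]-.5,a[1]-.5,.038),"holes",pt("top",b[0]-.5,b[1]-.5,.014),"scene",pt("scene",c[0]-.5,c[1]-.5,.038))
D={"red":((0,150,60),(8,255,255),(254,233),(300,203)),"green":((50,100,40),(80,255,255),(319,191),(262,257)),"blue":((105,120,50),(125,255,255),(399,222),(168,266)),"pad":((0,0,170),(180,60,255),(149,208),(397,187))}
for k,(lo,hi,s,s2) in D.items():
    for n,ss in(("top",s),("scene",s2)):
        e=blob(n,cv2.imread(f"pics/{n}0.png"),lo,hi,ss); print(k,n,np.round(e[0],1),np.round(e[1],1),pt(n,*e[0],.012 if k!="pad" else .005))
O={"cleaner":(233,172,.066),"loupe":(317,253,.032),"purple":(204,261,.03),"std":(378,152,.008),"pink":(407,283,.03)}
for k,(u,v,z) in O.items(): print(k,pt("top",u,v,z))
E
```

```text
brass bore top [0.49757409 0.02966015] holes [0.49876027 0.02940501] scene [0.49820754 0.02863972]
black bore top [ 0.58238626 -0.11076119] holes [ 0.58268418 -0.110667  ] scene [ 0.58210512 -0.11008242]
steel bore top [ 0.51488082 -0.28637452] holes [ 0.51485721 -0.28634301] scene [ 0.51548348 -0.28570134]
red top [253.4 233.8] [42.4 43.1] [0.49166732 0.03347059]
red scene [299.5 202.8] [31.4 41.2] [0.49648662 0.03050748]
green top [318.7 190.6] [40.7 41.8] [ 0.58519577 -0.1131652 ]
green scene [261.9 257.7] [36.8 44.8] [ 0.59013036 -0.11604828]
blue top [397.8 222.3] [40.9 42.6] [ 0.51078461 -0.28511506]
blue scene [167.2 266.6] [34.4 46.4] [ 0.51796145 -0.28835576]
pad top [148.1 207.9] [44.7 46.6] [0.55528991 0.26912908]
pad scene [396.6 186.6] [28.9 44.8] [0.55854895 0.26721635]
cleaner [0.61967369 0.07203322]
loupe [ 0.44588572 -0.10374584]
purple [0.43364016 0.13941393]
std [ 0.67154853 -0.25004203]
pink [ 0.37858001 -0.29319374]
```

>>> {"name": "jog_arm", "arguments": {"targets": [{"x":2,"y":-2.2,"z":0,"az":2},{"x":5,"y":-5.5,"z":0,"az":6},{"x":8,"y":-8.9,"z":0,"az":10},{"x":11.5,"y":-12.7,"z":0,"az":12.8},{"x":15,"y":-16.5,"z":0,"az":12.8},{"x":18.5,"y":-20.4,"z":0,"az":12.8},{"x":22,"y":-24.3,"z":0,"az":12.8},{"x":24.6,"y":-27.2,"z":0,"az":12.8}], "gripper": 1, "force": 30}}

```text
$.targets[0]: bad value
```

>>> {"name": "jog_arm", "arguments": {"targets": [{"x":2,"y":-2.2,"z":0,"ax":0,"ay":0,"az":2},{"x":5,"y":-5.5,"z":0,"ax":0,"ay":0,"az":6},{"x":8,"y":-8.9,"z":0,"ax":0,"ay":0,"az":10},{"x":11.5,"y":-12.7,"z":0,"ax":0,"ay":0,"az":12.8},{"x":15,"y":-16.5,"z":0,"ax":0,"ay":0,"az":12.8},{"x":18.5,"y":-20.4,"z":0,"ax":0,"ay":0,"az":12.8},{"x":22,"y":-24.3,"z":0,"ax":0,"ay":0,"az":12.8},{"x":24.6,"y":-27.2,"z":0,"ax":0,"ay":0,"az":12.8}], "gripper": 1, "force": 30}}

```text
time: 0.9
tcp_pos: [0.3183, -0.2878, 0.2226]
tool_rot: [-3.141, 0.001, 0.0]
contact_force: [1.0, 0.0, -0.1]
width: 1.001
```

>>> {"name": "jog_arm", "arguments": {"targets": [{"x":1.5,"y":-2.5,"z":0,"ax":0,"ay":0,"az":0},{"x":4,"y":-7,"z":0,"ax":0,"ay":0,"az":0},{"x":6.5,"y":-11.5,"z":1,"ax":0,"ay":0,"az":0},{"x":9,"y":-16,"z":3,"ax":0,"ay":0,"az":0},{"x":11.5,"y":-20.5,"z":5,"ax":0,"ay":0,"az":0},{"x":14,"y":-25,"z":7,"ax":0,"ay":0,"az":0},{"x":16.5,"y":-29,"z":9,"ax":0,"ay":0,"az":0},{"x":18,"y":-31.7,"z":11,"ax":0,"ay":0,"az":0}]}}

```text
time: 1.7
tcp_pos: [0.4962, 0.0235, 0.1158]
tool_rot: [3.142, -0.0, 0.002]
contact_force: [1.2, -0.1, -0.3]
width: 1.0
```

>>> {"name": "jog_arm", "arguments": {"targets": [{"x":0,"y":0,"z":1,"ax":0,"ay":0,"az":0},{"x":0,"y":0,"z":2.5,"ax":0,"ay":0,"az":0},{"x":0,"y":0,"z":4,"ax":0,"ay":0,"az":0},{"x":0,"y":0,"z":5,"ax":0,"ay":0,"az":0},{"x":0,"y":0,"z":5,"ax":0,"ay":0,"az":0},{"x":0,"y":0,"z":5,"ax":0,"ay":0,"az":0},{"x":0,"y":0,"z":5,"ax":0,"ay":0,"az":0},{"x":0,"y":0,"z":5,"ax":0,"ay":0,"az":0}]}}

```text
time: 2.5
tcp_pos: [0.4955, 0.0213, 0.0669]
tool_rot: [-3.142, 0.001, -0.002]
contact_force: [-0.7, -0.1, 0.1]
width: 1.002
```

```bash
python3 - <<'E'
from h import *
im=cams.snapshot("scene"); s=env.sense(); print(s["tcp_pos"],np.abs(s["qd"]).max())
cv2.imwrite("pics/s1.png",cv2.resize(im[140:280,210:400,::-1],None,fx=4,fy=4,interpolation=cv2.INTER_CUBIC))
E
```

```text
[0.49537531 0.02134905 0.06685372] 0.0019053857025475886
```

View pics/s1.png

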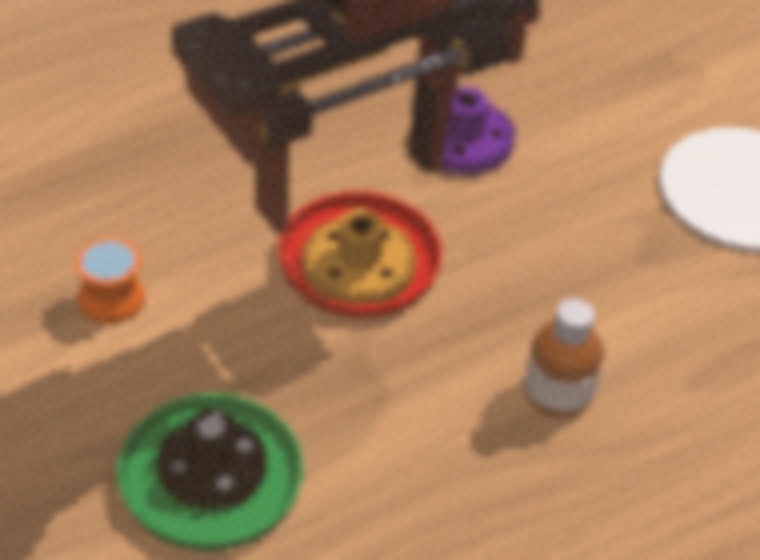

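>>> {"name": "jog_arm", "arguments": {"targets": [{"x":0.25,"y":-0.8,"z":0,"ax":0,"ay":0,"az":0},{"x":0.25,"y":-0.8,"z":1,"ax":0,"ay":0,"az":0},{"x":0.25,"y":-0.8,"z":2,"ax":0,"ay":0,"az":0},{"x":0.25,"y":-0.8,"z":3,"ax":0,"ay":0,"az":0},{"x":0.25,"y":-0.8,"z":4,"ax":0,"ay":0,"az":0},{"x":0.25,"y":-0.8,"z":4.5,"ax":0,"ay":0,"az":0},{"x":0.25,"y":-0.8,"z":4.8,"ax":0,"ay":0,"az":0},{"x":0.25,"y":-0.8,"z":4.8,"ax":0,"ay":0,"az":0}]}}

```text
time: 3.35
tcp_pos: [0.4972, 0.0294, 0.0177]
tool_rot: [3.142, -0.001, -0.001]
contact_force: [0.4, 1.0, -0.9]
width: 0.998
```

>>> {"name": "jog_arm", "arguments": {"targets": [{"x":0,"y":0,"z":0,"ax":0,"ay":0,"az":0},{"x":0,"y":0,"z":0,"ax":0,"ay":0,"az":0},{"x":0,"y":0,"z":0,"ax":0,"ay":0,"az":0},{"x":0,"y":0,"z":0,"ax":0,"ay":0,"az":0},{"x":0,"y":0,"z":0,"ax":0,"ay":0,"az":0},{"x":0,"y":0,"z":0,"ax":0,"ay":0,"az":0},{"x":0,"y":0,"z":0,"ax":0,"ay":0,"az":0},{"x":0,"y":0,"z":0,"ax":0,"ay":0,"az":0}], "gripper": -0.2}}

```text
time: 4.15
tcp_pos: [0.4974, 0.0295, 0.0182]
tool_rot: [-3.142, 0.001, 0.0]
contact_force: [-0.1, 0.7, -0.4]
width: 0.401
```

>>> {"name": "jog_arm", "arguments": {"targets": [{"x":0,"y":0,"z":0,"ax":0,"ay":0,"az":0},{"x":0,"y":0,"z":0,"ax":0,"ay":0,"az":0},{"x":0,"y":0,"z":0,"ax":0,"ay":0,"az":0},{"x":0,"y":0,"z":0,"ax":0,"ay":0,"az":0},{"x":0,"y":0,"z":0,"ax":0,"ay":0,"az":0},{"x":0,"y":0,"z":0,"ax":0,"ay":0,"az":0},{"x":0,"y":0,"z":0,"ax":0,"ay":0,"az":0},{"x":0,"y":0,"z":0,"ax":0,"ay":0,"az":0}], "gripper": -1, "force": 30}}

```text
time: 4.95
tcp_pos: [0.4975, 0.0294, 0.0182]
tool_rot: [3.142, -0.001, -0.0]
contact_force: [0.8, -1.0, 0.2]
width: 0.284
```

>>> {"name": "jog_arm", "arguments": {"targets": [{"x":0,"y":0,"z":-0.3,"ax":0,"ay":0,"az":0},{"x":0,"y":0,"z":-1,"ax":0,"ay":0,"az":0},{"x":0,"y":0,"z":-2.5,"ax":0,"ay":0,"az":0},{"x":0,"y":0,"z":-4.5,"ax":0,"ay":0,"az":0},{"x":0,"y":0,"z":-6.5,"ax":0,"ay":0,"az":0},{"x":0,"y":0,"z":-8.5,"ax":0,"ay":0,"az":0},{"x":0,"y":0,"z":-10,"ax":0,"ay":0,"az":0},{"x":0,"y":0,"z":-10,"ax":0,"ay":0,"az":0}]}}

```text
time: 5.75
tcp_pos: [0.4988, 0.0296, 0.1204]
tool_rot: [-3.141, 0.001, -0.006]
contact_force: [-0.7, 1.0, -2.7]
width: 0.291
```

>>> {"name": "jog_arm", "arguments": {"targets": [{"x":0.3,"y":-1.5,"z":0,"ax":0,"ay":0,"az":0},{"x":1.2,"y":-5,"z":0,"ax":0,"ay":0,"az":0},{"x":2.2,"y":-9,"z":0,"ax":0,"ay":0,"az":0},{"x":3.2,"y":-13,"z":0,"ax":0,"ay":0,"az":0},{"x":4.2,"y":-17,"z":0,"ax":0,"ay":0,"az":0},{"x":5.1,"y":-20.5,"z":0,"ax":0,"ay":0,"az":0},{"x":5.7,"y":-23,"z":0,"ax":0,"ay":0,"az":0},{"x":5.9,"y":-23.8,"z":0,"ax":0,"ay":0,"az":0}]}}

```text
time: 6.55
tcp_pos: [0.5562, 0.2706, 0.1169]
tool_rot: [-3.141, -0.003, 0.001]
contact_force: [0.2, 0.1, -2.3]
width: 0.291
```

>>> {"name": "jog_arm", "arguments": {"targets": [{"x":0,"y":0,"z":0.5,"ax":0,"ay":0,"az":0},{"x":0,"y":0,"z":1.5,"ax":0,"ay":0,"az":0},{"x":0,"y":0,"z":3,"ax":0,"ay":0,"az":0},{"x":0,"y":0,"z":4.5,"ax":0,"ay":0,"az":0},{"x":0,"y":0,"z":6,"ax":0,"ay":0,"az":0},{"x":0,"y":0,"z":7,"ax":0,"ay":0,"az":0},{"x":0,"y":0,"z":7.5,"ax":0,"ay":0,"az":0},{"x":0,"y":0,"z":7.5,"ax":0,"ay":0,"az":0}]}}

```text
time: 7.35
tcp_pos: [0.5562, 0.2671, 0.0422]
tool_rot: [3.141, -0.001, -0.002]
contact_force: [0.0, -0.6, -2.9]
width: 0.29
```

```bash
python3 - <<'E'
from h import *
im=cams.snapshot("scene"); s=env.sense(); print(s["tcp_pos"],np.abs(s["qd"]).max(),s["contact_force"])
cv2.imwrite("pics/s2.png",cv2.resize(im[100:240,290:480,::-1],None,fx=4,fy=4,interpolation=cv2.INTER_CUBIC))
E
```

```text
[0.55661267 0.26737095 0.04295993] 0.01406164390885973 [ 0.51162717  0.46350969 -2.75902308]
```

View pics/s2.png

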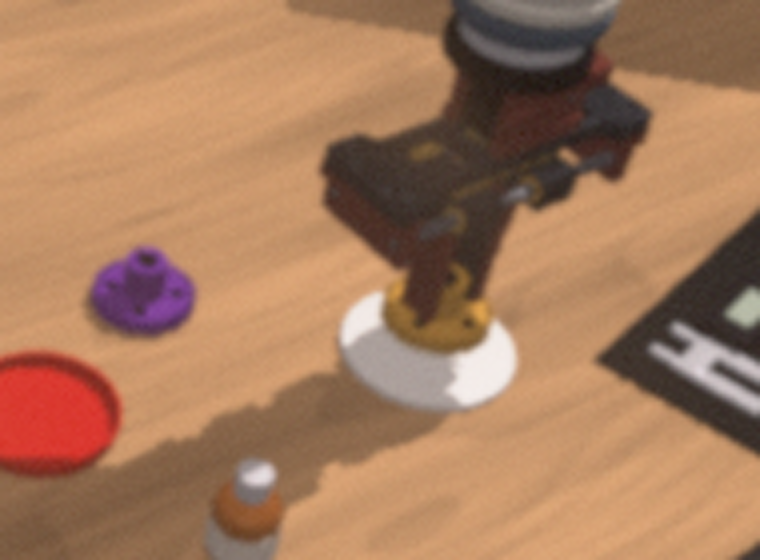

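The brass gear hangs level over the pad. Lowering it slowly.

>>> {"name": "jog_arm", "arguments": {"targets": [{"x":0,"y":0,"z":0.5,"ax":0,"ay":0,"az":0},{"x":0,"y":0,"z":1,"ax":0,"ay":0,"az":0},{"x":0,"y":0,"z":1.5,"ax":0,"ay":0,"az":0},{"x":0,"y":0,"z":1.8,"ax":0,"ay":0,"az":0},{"x":0,"y":0,"z":2,"ax":0,"ay":0,"az":0},{"x":0,"y":0,"z":2.2,"ax":0,"ay":0,"az":0},{"x":0,"y":0,"z":2.3,"ax":0,"ay":0,"az":0},{"x":0,"y":0,"z":2.3,"ax":0,"ay":0,"az":0}]}}

```text
time: 8.2
tcp_pos: [0.5566, 0.2674, 0.0201]
tool_rot: [3.142, -0.001, -0.0]
contact_force: [0.2, -0.1, -2.2]
width: 0.284
```

>>> {"name": "jog_arm", "arguments": {"targets": [{"x":0,"y":0,"z":0.05,"ax":0,"ay":0,"az":0},{"x":0,"y":0,"z":0.1,"ax":0,"ay":0,"az":0},{"x":0,"y":0,"z":0.1,"ax":0,"ay":0,"az":0},{"x":0,"y":0,"z":0.1,"ax":0,"ay":0,"az":0},{"x":0,"y":0,"z":0.1,"ax":0,"ay":0,"az":0},{"x":0,"y":0,"z":0.1,"ax":0,"ay":0,"az":0},{"x":0,"y":0,"z":0.1,"ax":0,"ay":0,"az":0},{"x":0,"y":0,"z":0.1,"ax":0,"ay":0,"az":0}]}}

```text
time: 9.0
tcp_pos: [0.5566, 0.2674, 0.0193]
tool_rot: [3.142, -0.001, 0.0]
contact_force: [-0.5, -0.8, -2.5]
width: 0.291
```

>>> {"name": "jog_arm", "arguments": {"targets": [{"x":0,"y":0,"z":0.03,"ax":0,"ay":0,"az":0},{"x":0,"y":0,"z":0.06,"ax":0,"ay":0,"az":0},{"x":0,"y":0,"z":0.1,"ax":0,"ay":0,"az":0},{"x":0,"y":0,"z":0.1,"ax":0,"ay":0,"az":0},{"x":0,"y":0,"z":0.1,"ax":0,"ay":0,"az":0},{"x":0,"y":0,"z":0.1,"ax":0,"ay":0,"az":0},{"x":0,"y":0,"z":0.1,"ax":0,"ay":0,"az":0},{"x":0,"y":0,"z":0.1,"ax":0,"ay":0,"az":0}]}}

```text
time: 9.8
tcp_pos: [0.5566, 0.2674, 0.0192]
tool_rot: [-3.142, 0.001, -0.0]
contact_force: [-3.7, -2.1, 7.5]
width: 0.291
```

>>> {"name": "jog_arm", "arguments": {"targets": [{"x":0,"y":0,"z":0,"ax":0,"ay":0,"az":0},{"x":0,"y":0,"z":0,"ax":0,"ay":0,"az":0},{"x":0,"y":0,"z":0,"ax":0,"ay":0,"az":0},{"x":0,"y":0,"z":0,"ax":0,"ay":0,"az":0},{"x":0,"y":0,"z":0,"ax":0,"ay":0,"az":0},{"x":0,"y":0,"z":0,"ax":0,"ay":0,"az":0},{"x":0,"y":0,"z":0,"ax":0,"ay":0,"az":0},{"x":0,"y":0,"z":0,"ax":0,"ay":0,"az":0}], "gripper": 0.2}}

```text
time: 10.6
tcp_pos: [0.5566, 0.2674, 0.0182]
tool_rot: [3.142, -0.001, -0.0]
contact_force: [0.4, 0.5, 0.0]
width: 0.601
```

>>> {"name": "jog_arm", "arguments": {"targets": [{"x":0,"y":0,"z":-0.5,"ax":0,"ay":0,"az":0},{"x":0,"y":0,"z":-1.5,"ax":0,"ay":0,"az":0},{"x":0,"y":0,"z":-3.5,"ax":0,"ay":0,"az":0},{"x":0,"y":0,"z":-6,"ax":0,"ay":0,"az":0},{"x":0,"y":0,"z":-8.5,"ax":0,"ay":0,"az":0},{"x":0,"y":1,"z":-10,"ax":0,"ay":0,"az":0},{"x":0,"y":4,"z":-10.5,"ax":0,"ay":0,"az":0},{"x":0,"y":8,"z":-10.5,"ax":0,"ay":0,"az":0}]}}

```text
time: 11.4
tcp_pos: [0.5572, 0.1874, 0.125]
tool_rot: [-3.141, -0.003, -0.005]
contact_force: [0.6, 0.4, 0.0]
width: 0.599
```

>>> {"name": "jog_arm", "arguments": {"targets": [{"x":-0.3,"y":4,"z":0,"ax":0,"ay":0,"az":0},{"x":-0.6,"y":8,"z":0,"ax":0,"ay":0,"az":0},{"x":-1,"y":12,"z":0,"ax":0,"ay":0,"az":0},{"x":-1.4,"y":16,"z":0,"ax":0,"ay":0,"az":0},{"x":-1.8,"y":20,"z":0,"ax":0,"ay":0,"az":0},{"x":-2.2,"y":24,"z":0,"ax":0,"ay":0,"az":0},{"x":-2.6,"y":28,"z":0,"ax":0,"ay":0,"az":0},{"x":-3,"y":32,"z":0,"ax":0,"ay":0,"az":0}]}}

```text
time: 12.2
tcp_pos: [0.5255, -0.1346, 0.1236]
tool_rot: [3.141, -0.001, 0.0]
contact_force: [-0.0, -0.4, -0.3]
width: 0.602
```

>>> {"name": "jog_arm", "arguments": {"targets": [{"x":-0.4,"y":4,"z":0,"ax":0,"ay":0,"az":0},{"x":-0.7,"y":8,"z":0,"ax":0,"ay":0,"az":0},{"x":-1,"y":11.5,"z":0,"ax":0,"ay":0,"az":0},{"x":-1.1,"y":14,"z":1,"ax":0,"ay":0,"az":0},{"x":-1.1,"y":15.2,"z":3,"ax":0,"ay":0,"az":0},{"x":-1.1,"y":15.2,"z":5.5,"ax":0,"ay":0,"az":0},{"x":-1.1,"y":15.2,"z":7,"ax":0,"ay":0,"az":0},{"x":-1.1,"y":15.2,"z":7,"ax":0,"ay":0,"az":0}]}}

```text
time: 13.0
tcp_pos: [0.5134, -0.2838, 0.0514]
tool_rot: [-3.139, 0.001, 0.006]
contact_force: [0.2, 0.1, 0.4]
width: 0.602
```

```bash
python3 - <<'E'
from h import *
im=cams.snapshot("scene"); s=env.sense(); print(s["tcp_pos"],np.abs(s["qd"]).max(),s["contact_force"])
cv2.imwrite("pics/s3.png",im[...,::-1])
E
```

```text
[ 0.51439343 -0.28413271  0.05263061] 0.0264591667987784 [ 0.01459126 -0.78672168 -0.55355265]
```

View pics/s3.png

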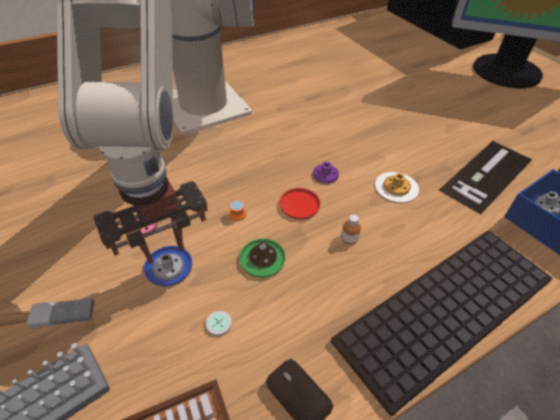

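The brass gear stands flat on the pad (397,184), the red dish is empty, and the fingers straddle the steel hub (167,260). Descending and gripping.

>>> {"name": "jog_arm", "arguments": {"targets": [{"x":0.1,"y":0.2,"z":0.3,"ax":0,"ay":0,"az":0},{"x":0.1,"y":0.2,"z":1,"ax":0,"ay":0,"az":0},{"x":0.1,"y":0.2,"z":2,"ax":0,"ay":0,"az":0},{"x":0.1,"y":0.2,"z":2.8,"ax":0,"ay":0,"az":0},{"x":0.1,"y":0.2,"z":3.2,"ax":0,"ay":0,"az":0},{"x":0.1,"y":0.2,"z":3.4,"ax":0,"ay":0,"az":0},{"x":0.1,"y":0.2,"z":3.4,"ax":0,"ay":0,"az":0},{"x":0.1,"y":0.2,"z":3.4,"ax":0,"ay":0,"az":0}]}}

```text
time: 13.85
tcp_pos: [0.5164, -0.2866, 0.0193]
tool_rot: [3.142, -0.001, 0.0]
contact_force: [-0.7, 0.2, -0.2]
width: 0.596
```

>>> {"name": "jog_arm", "arguments": {"targets": [{"x":0,"y":0,"z":0,"ax":0,"ay":0,"az":0},{"x":0,"y":0,"z":0,"ax":0,"ay":0,"az":0},{"x":0,"y":0,"z":0,"ax":0,"ay":0,"az":0},{"x":0,"y":0,"z":0,"ax":0,"ay":0,"az":0},{"x":0,"y":0,"z":0,"ax":0,"ay":0,"az":0},{"x":0,"y":0,"z":0,"ax":0,"ay":0,"az":0},{"x":0,"y":0,"z":0,"ax":0,"ay":0,"az":0},{"x":0,"y":0,"z":0,"ax":0,"ay":0,"az":0}], "gripper": -0.4}}

```text
time: 14.65
tcp_pos: [0.5162, -0.2865, 0.0192]
tool_rot: [-3.142, 0.001, 0.0]
contact_force: [-0.8, -0.3, -0.2]
width: 0.303
```

>>> {"name": "jog_arm", "arguments": {"targets": [{"x":0,"y":0,"z":0,"ax":0,"ay":0,"az":0},{"x":0,"y":0,"z":0,"ax":0,"ay":0,"az":0},{"x":0,"y":0,"z":0,"ax":0,"ay":0,"az":0},{"x":0,"y":0,"z":0,"ax":0,"ay":0,"az":0},{"x":0,"y":0,"z":0,"ax":0,"ay":0,"az":0},{"x":0,"y":0,"z":0,"ax":0,"ay":0,"az":0},{"x":0,"y":0,"z":0,"ax":0,"ay":0,"az":0},{"x":0,"y":0,"z":0,"ax":0,"ay":0,"az":0}], "gripper": -1, "force": 30}}

```text
time: 15.45
tcp_pos: [0.5163, -0.2865, 0.0192]
tool_rot: [-3.142, 0.001, 0.0]
contact_force: [0.1, -0.3, 0.0]
width: 0.244
```

```bash
python3 - <<'E'
from h import *
s=env.sense(); print(s["tcp_pos"])
D={"red":((0,150,60),(8,255,255),(300,203))}
lo,hi,ss=D["red"]
e=blob("scene",cv2.imread("pics/s3.png"),lo,hi,ss);print(e)
# model-based fit: project rim circle (outer r .0475,z .012), floor etc. compare hull for candidate centres
im=cv2.imread("pics/top0.png"); sc=cv2.imread("pics/scene0.png")
from scipy.optimize import minimize
D={"red":((0,150,60),(8,255,255),(254,233),(300,203)),"green":((50,100,40),(80,255,255),(319,191),(262,257)),"blue":((105,120,50),(125,255,255),(399,222),(168,266))}
a=np.linspace(0,2*np.pi,60)
for k,(lo,hi,s1,s2) in D.items():
    for n,i,ss in(("top",im,s1),("scene",sc,s2)):
        m=cv2.inRange(cv2.cvtColor(i,cv2.COLOR_BGR2HSV),lo,hi); w=np.zeros_like(m); cv2.circle(w,ss,40,255,-1); m&=w
        m=cv2.morphologyEx(m,cv2.MORPH_OPEN,np.ones((2,2)))
        c=max(cv2.findContours(m,cv2.RETR_EXTERNAL,cv2.CHAIN_APPROX_NONE)[0],key=cv2.contourArea); h=cv2.convexHull(c)
        M=np.zeros(m.shape,np.uint8); cv2.fillPoly(M,[h],255)
        def cost(p):
            pts=[proj(n,(p[0]+r*np.cos(t),p[1]+r*np.sin(t),z)) for z,r in((.012,.0475),(0.0,.044)) for t in a]
            hh=cv2.convexHull((np.array(pts)*16).astype(np.int32)); A=np.zeros(m.shape,np.uint8); cv2.fillPoly(A,[hh],255,shift=4)
            return np.count_nonzero(A!=M)
        x0=pt(n,*ss,.012)
        r=minimize(cost,x0,method="Nelder-Mead",options=dict(initial_simplex=[x0,x0+[.008,0],x0+[0,.008]]))
        print(k,n,r.x.round(4),r.fun)
E
```

```text
[ 0.51625785 -0.28650495  0.01922144]
((299.4517822265625, 202.8376007080078), (31.50428581237793, 41.139251708984375), 94.1500015258789)Traceback (most recent call last):
  File "<stdin>", line 22, in <module>
    res = _minimize_neldermead(fun, x0, args, callback, bounds=bounds,
                               **options)
    fxr = func(xr)
    fx = function(np.copy(x), *(wrapper_args + args))
  File "<stdin>", line 18, in cost
  File "h.py", line 11, in proj
    k,R,t=K(n); q=k@(R@np.array(p)+t); return q[:2]/q[2]
          ~^^^
  File "h.py", line 4, in K
    c=cams.get_calibration(n); f=210/np.tan(np.radians(c["fovy"]/2))
ValueError: time passes only in moves, steps and waits
```

```bash
sed -i 's/^def K(n):/import functools\n@functools.lru_cache(None)\ndef K(n):/' h.py; python3 - <<'E'
from h import *
im=cv2.imread("pics/top0.png"); sc=cv2.imread("pics/scene0.png")
D={"red":((0,150,60),(8,255,255),(254,233),(300,203)),"green":((50,100,40),(80,255,255),(319,191),(262,257)),"blue":((105,120,50),(125,255,255),(399,222),(168,266))}
a=np.linspace(0,2*np.pi,60)
from scipy.optimize import minimize
for k,(lo,hi,s1,s2) in D.items():
    for n,i,ss in(("top",im,s1),("scene",sc,s2)):
        m=cv2.inRange(cv2.cvtColor(i,cv2.COLOR_BGR2HSV),lo,hi); w=np.zeros_like(m); cv2.circle(w,ss,40,255,-1); m&=w
        c=max(cv2.findContours(m,cv2.RETR_EXTERNAL,cv2.CHAIN_APPROX_NONE)[0],key=cv2.contourArea); h=cv2.convexHull(c)
        M=np.zeros(m.shape,np.uint8); cv2.fillPoly(M,[h],255)
        def cost(p):
            pts=[proj(n,(p[0]+r*np.cos(t),p[1]+r*np.sin(t),z)) for z,r in((.012,.0475),(0.0,.044)) for t in a]
            hh=cv2.convexHull((np.array(pts)*16).astype(np.int32)); A=np.zeros(m.shape,np.uint8); cv2.fillPoly(A,[hh],255,shift=4)
            return np.count_nonzero(A!=M)
        x0=pt(n,*ss,.012)
        r=minimize(cost,x0,method="Nelder-Mead",options=dict(initial_simplex=[x0,x0+[.008,0],x0+[0,.008]]))
        print(k,n,r.x.round(4),r.fun)
E
```

```text
red top [0.4919 0.0337] 43.0
red scene [0.4928 0.033 ] 56.0
green top [ 0.5858 -0.114 ] 79.0
green scene [ 0.586  -0.1158] 188.0
blue top [ 0.5104 -0.2844] 103.0
blue scene [ 0.5133 -0.283 ] 346.0
```

>>> {"name": "jog_arm", "arguments": {"targets": [{"x":0,"y":0,"z":-0.3,"ax":0,"ay":0,"az":0},{"x":0,"y":0,"z":-1,"ax":0,"ay":0,"az":0},{"x":0,"y":0,"z":-2.5,"ax":0,"ay":0,"az":0},{"x":0,"y":0,"z":-4.5,"ax":0,"ay":0,"az":0},{"x":0,"y":0,"z":-6.5,"ax":0,"ay":0,"az":0},{"x":0,"y":0,"z":-8.5,"ax":0,"ay":0,"az":0},{"x":0,"y":0,"z":-10,"ax":0,"ay":0,"az":0},{"x":0,"y":0,"z":-10,"ax":0,"ay":0,"az":0}]}}

```text
time: 16.25
tcp_pos: [0.5177, -0.2874, 0.1222]
tool_rot: [3.139, -0.001, 0.007]
contact_force: [0.0, -0.4, -3.4]
width: 0.242
```

>>> {"name": "jog_arm", "arguments": {"targets": [{"x":-0.1,"y":-1.5,"z":0,"ax":0,"ay":0,"az":0},{"x":-0.4,"y":-5,"z":0,"ax":0,"ay":0,"az":0},{"x":-0.7,"y":-9,"z":0,"ax":0,"ay":0,"az":0},{"x":-1,"y":-13,"z":0,"ax":0,"ay":0,"az":0},{"x":-1.3,"y":-17,"z":0,"ax":0,"ay":0,"az":0},{"x":-1.5,"y":-21,"z":0,"ax":0,"ay":0,"az":0},{"x":-1.8,"y":-25,"z":0,"ax":0,"ay":0,"az":0},{"x":-2,"y":-28,"z":0,"ax":0,"ay":0,"az":0}]}}

```text
time: 17.05
tcp_pos: [0.4944, -0.0037, 0.1182]
tool_rot: [-3.141, -0.001, 0.004]
contact_force: [1.3, -0.2, -2.3]
width: 0.242
```

>>> {"name": "jog_arm", "arguments": {"targets": [{"x":-0.2,"y":-2.5,"z":0,"ax":0,"ay":0,"az":0},{"x":-0.2,"y":-3.9,"z":0.5,"ax":0,"ay":0,"az":0},{"x":-0.2,"y":-3.9,"z":2,"ax":0,"ay":0,"az":0},{"x":-0.2,"y":-3.9,"z":4,"ax":0,"ay":0,"az":0},{"x":-0.2,"y":-3.9,"z":6,"ax":0,"ay":0,"az":0},{"x":-0.2,"y":-3.9,"z":7.3,"ax":0,"ay":0,"az":0},{"x":-0.2,"y":-3.9,"z":7.3,"ax":0,"ay":0,"az":0},{"x":-0.2,"y":-3.9,"z":7.3,"ax":0,"ay":0,"az":0}]}}

```text
time: 17.85
tcp_pos: [0.4943, 0.0324, 0.046]
tool_rot: [3.142, -0.001, -0.001]
contact_force: [-0.3, -0.9, -2.9]
width: 0.242
```

```bash
python3 - <<'E'
from h import *
im=cams.snapshot("scene"); s=env.sense(); print(s["tcp_pos"],np.abs(s["qd"]).max(),s["contact_force"])
cv2.imwrite("pics/s4.png",cv2.resize(im[140:280,210:400,::-1],None,fx=4,fy=4,interpolation=cv2.INTER_CUBIC))
E
```

```text
[0.49477379 0.03240096 0.04652696] 0.014233550002139326 [ 0.33657478  1.20690531 -3.61792891]
```

View pics/s4.png

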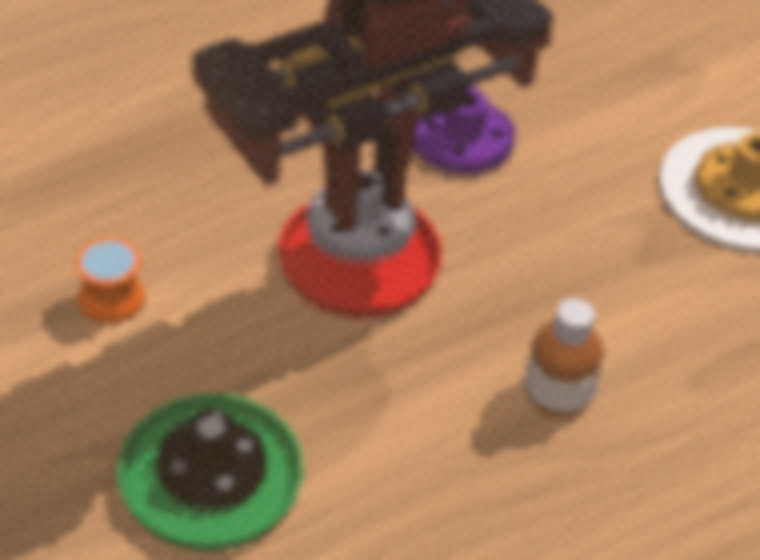

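Steel hangs level over the red dish. Lowering.

>>> {"name": "jog_arm", "arguments": {"targets": [{"x":-0.1,"y":0,"z":0.5,"ax":0,"ay":0,"az":0},{"x":-0.1,"y":0,"z":1.2,"ax":0,"ay":0,"az":0},{"x":-0.1,"y":0,"z":1.8,"ax":0,"ay":0,"az":0},{"x":-0.1,"y":0,"z":2.2,"ax":0,"ay":0,"az":0},{"x":-0.1,"y":0,"z":2.5,"ax":0,"ay":0,"az":0},{"x":-0.1,"y":0,"z":2.65,"ax":0,"ay":0,"az":0},{"x":-0.1,"y":0,"z":2.65,"ax":0,"ay":0,"az":0},{"x":-0.1,"y":0,"z":2.65,"ax":0,"ay":0,"az":0}]}}

```text
time: 18.7
tcp_pos: [0.4936, 0.0325, 0.0198]
tool_rot: [-3.142, 0.001, -0.0]
contact_force: [0.1, -0.8, -2.2]
width: 0.244
```

>>> {"name": "jog_arm", "arguments": {"targets": [{"x":0,"y":0,"z":0.05,"ax":0,"ay":0,"az":0},{"x":0,"y":0,"z":0.08,"ax":0,"ay":0,"az":0},{"x":0,"y":0,"z":0.1,"ax":0,"ay":0,"az":0},{"x":0,"y":0,"z":0.1,"ax":0,"ay":0,"az":0},{"x":0,"y":0,"z":0.1,"ax":0,"ay":0,"az":0},{"x":0,"y":0,"z":0.1,"ax":0,"ay":0,"az":0},{"x":0,"y":0,"z":0.1,"ax":0,"ay":0,"az":0},{"x":0,"y":0,"z":0.1,"ax":0,"ay":0,"az":0}]}}

```text
time: 19.5
tcp_pos: [0.4936, 0.0325, 0.0192]
tool_rot: [-3.142, 0.001, -0.001]
contact_force: [-2.0, -0.1, 6.2]
width: 0.248
```

>>> {"name": "jog_arm", "arguments": {"targets": [{"x":0,"y":0,"z":0,"ax":0,"ay":0,"az":0},{"x":0,"y":0,"z":0,"ax":0,"ay":0,"az":0},{"x":0,"y":0,"z":0,"ax":0,"ay":0,"az":0},{"x":0,"y":0,"z":0,"ax":0,"ay":0,"az":0},{"x":0,"y":0,"z":0,"ax":0,"ay":0,"az":0},{"x":0,"y":0,"z":0,"ax":0,"ay":0,"az":0},{"x":0,"y":0,"z":0,"ax":0,"ay":0,"az":0},{"x":0,"y":0,"z":0,"ax":0,"ay":0,"az":0}], "gripper": 0.2}}

```text
time: 20.3
tcp_pos: [0.4935, 0.0325, 0.0187]
tool_rot: [-3.142, 0.001, -0.0]
contact_force: [-0.3, -0.1, -0.5]
width: 0.599
```

>>> {"name": "jog_arm", "arguments": {"targets": [{"x":0,"y":0,"z":-0.5,"ax":0,"ay":0,"az":0},{"x":0,"y":0,"z":-1.5,"ax":0,"ay":0,"az":0},{"x":0,"y":0,"z":-3.5,"ax":0,"ay":0,"az":0},{"x":0,"y":0,"z":-6,"ax":0,"ay":0,"az":0},{"x":1,"y":1.5,"z":-8,"ax":0,"ay":0,"az":0},{"x":3,"y":5,"z":-8,"ax":0,"ay":0,"az":0},{"x":5,"y":8,"z":-8,"ax":0,"ay":0,"az":0},{"x":7,"y":11,"z":-8,"ax":0,"ay":0,"az":0}]}}

```text
time: 21.1
tcp_pos: [0.5643, -0.0788, 0.1002]
tool_rot: [3.141, -0.001, 0.002]
contact_force: [0.2, -0.0, -0.6]
width: 0.602
```

>>> {"name": "jog_arm", "arguments": {"targets": [{"x":1.2,"y":2,"z":0,"ax":0,"ay":0,"az":0},{"x":1.8,"y":3.3,"z":0.5,"ax":0,"ay":0,"az":0},{"x":1.8,"y":3.3,"z":2,"ax":0,"ay":0,"az":0},{"x":1.8,"y":3.3,"z":4,"ax":0,"ay":0,"az":0},{"x":1.8,"y":3.3,"z":4.5,"ax":0,"ay":0,"az":0},{"x":1.8,"y":3.3,"z":4.5,"ax":0,"ay":0,"az":0},{"x":1.8,"y":3.3,"z":4.5,"ax":0,"ay":0,"az":0},{"x":1.8,"y":3.3,"z":4.5,"ax":0,"ay":0,"az":0}]}}

```text
time: 21.9
tcp_pos: [0.5818, -0.1102, 0.0544]
tool_rot: [3.141, -0.0, 0.002]
contact_force: [-0.1, 0.1, 0.4]
width: 0.597
```

```bash
python3 - <<'E'
from h import *
im=cams.snapshot("scene"); s=env.sense(); print(s["tcp_pos"],np.abs(s["qd"]).max(),s["contact_force"])
cv2.imwrite("pics/s5.png",cv2.resize(im[140:300,190:380,::-1],None,fx=3.5,fy=3.5,interpolation=cv2.INTER_CUBIC))
E
```

```text
[ 0.58181118 -0.11036066  0.05446328] 0.0030512829524443072 [-1.0213897  -0.49512629 -0.07859485]
```

View pics/s5.png

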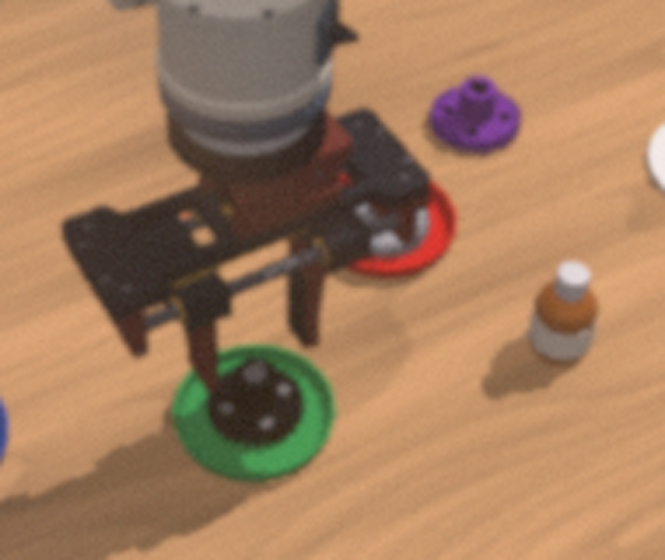

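The steel gear sits flat in the red dish, and the jaws straddle the black hub. Descending.

>>> {"name": "jog_arm", "arguments": {"targets": [{"x":0,"y":0,"z":0.3,"ax":0,"ay":0,"az":0},{"x":0,"y":0,"z":1,"ax":0,"ay":0,"az":0},{"x":0,"y":0,"z":2,"ax":0,"ay":0,"az":0},{"x":0,"y":0,"z":2.8,"ax":0,"ay":0,"az":0},{"x":0,"y":0,"z":3.3,"ax":0,"ay":0,"az":0},{"x":0,"y":0,"z":3.6,"ax":0,"ay":0,"az":0},{"x":0,"y":0,"z":3.6,"ax":0,"ay":0,"az":0},{"x":0,"y":0,"z":3.6,"ax":0,"ay":0,"az":0}]}}

```text
time: 22.75
tcp_pos: [0.5815, -0.1106, 0.0177]
tool_rot: [-3.142, 0.001, -0.0]
contact_force: [1.0, -0.5, 0.2]
width: 0.598
```

>>> {"name": "jog_arm", "arguments": {"targets": [{"x":0,"y":0,"z":0,"ax":0,"ay":0,"az":0},{"x":0,"y":0,"z":0,"ax":0,"ay":0,"az":0},{"x":0,"y":0,"z":0,"ax":0,"ay":0,"az":0},{"x":0,"y":0,"z":0,"ax":0,"ay":0,"az":0},{"x":0,"y":0,"z":0,"ax":0,"ay":0,"az":0},{"x":0,"y":0,"z":0,"ax":0,"ay":0,"az":0},{"x":0,"y":0,"z":0,"ax":0,"ay":0,"az":0},{"x":0,"y":0,"z":0,"ax":0,"ay":0,"az":0}], "gripper": -0.35, "force": 15}}

```text
time: 23.55
tcp_pos: [0.5813, -0.1106, 0.0177]
tool_rot: [-3.142, 0.001, 0.0]
contact_force: [0.4, 0.3, -1.2]
width: 0.325
```

>>> {"name": "jog_arm", "arguments": {"targets": [{"x":0,"y":0,"z":0,"ax":0,"ay":0,"az":0},{"x":0,"y":0,"z":0,"ax":0,"ay":0,"az":0},{"x":0,"y":0,"z":0,"ax":0,"ay":0,"az":0},{"x":0,"y":0,"z":0,"ax":0,"ay":0,"az":0},{"x":0,"y":0,"z":0,"ax":0,"ay":0,"az":0},{"x":0,"y":0,"z":0,"ax":0,"ay":0,"az":0},{"x":0,"y":0,"z":0,"ax":0,"ay":0,"az":0},{"x":0,"y":0,"z":0,"ax":0,"ay":0,"az":0}], "gripper": -1}}

```text
time: 24.35
tcp_pos: [0.5814, -0.1106, 0.0177]
tool_rot: [3.142, -0.001, 0.0]
contact_force: [-0.7, 0.7, -0.6]
width: 0.27
```

>>> {"name": "jog_arm", "arguments": {"targets": [{"x":0,"y":0,"z":-0.3,"ax":0,"ay":0,"az":0},{"x":0,"y":0,"z":-1,"ax":0,"ay":0,"az":0},{"x":0,"y":0,"z":-2.5,"ax":0,"ay":0,"az":0},{"x":0,"y":0,"z":-4.5,"ax":0,"ay":0,"az":0},{"x":0,"y":0,"z":-6.5,"ax":0,"ay":0,"az":0},{"x":0,"y":0,"z":-8,"ax":0,"ay":0,"az":0},{"x":0,"y":0,"z":-8,"ax":0,"ay":0,"az":0},{"x":0,"y":0,"z":-8,"ax":0,"ay":0,"az":0}]}}

```text
time: 25.15
tcp_pos: [0.5815, -0.1106, 0.0982]
tool_rot: [3.141, -0.001, 0.001]
contact_force: [0.4, 0.6, -1.0]
width: 0.273
```

>>> {"name": "jog_arm", "arguments": {"targets": [{"x":-0.5,"y":1.2,"z":0,"ax":0,"ay":0,"az":0},{"x":-1.5,"y":4,"z":0,"ax":0,"ay":0,"az":0},{"x":-3,"y":7.5,"z":0,"ax":0,"ay":0,"az":0},{"x":-4.5,"y":11,"z":0,"ax":0,"ay":0,"az":0},{"x":-6,"y":15,"z":0,"ax":0,"ay":0,"az":0},{"x":-7,"y":17.3,"z":0,"ax":0,"ay":0,"az":0},{"x":-7,"y":17.3,"z":0,"ax":0,"ay":0,"az":0},{"x":-7,"y":17.3,"z":0,"ax":0,"ay":0,"az":0}]}}

```text
time: 25.95
tcp_pos: [0.5102, -0.2838, 0.0968]
tool_rot: [-3.141, 0.004, 0.002]
contact_force: [-0.2, 0.3, -0.4]
width: 0.272
```

>>> {"name": "jog_arm", "arguments": {"targets": [{"x":0,"y":0,"z":0.5,"ax":0,"ay":0,"az":0},{"x":0,"y":0,"z":1.5,"ax":0,"ay":0,"az":0},{"x":0,"y":0,"z":3,"ax":0,"ay":0,"az":0},{"x":0,"y":0,"z":4.5,"ax":0,"ay":0,"az":0},{"x":0,"y":0,"z":5.3,"ax":0,"ay":0,"az":0},{"x":0,"y":0,"z":5.3,"ax":0,"ay":0,"az":0},{"x":0,"y":0,"z":5.3,"ax":0,"ay":0,"az":0},{"x":0,"y":0,"z":5.3,"ax":0,"ay":0,"az":0}]}}

```text
time: 26.75
tcp_pos: [0.5116, -0.2838, 0.0451]
tool_rot: [3.141, -0.001, 0.001]
contact_force: [-0.2, 0.4, -0.5]
width: 0.271
```

```bash
python3 - <<'E'
from h import *
im=cams.snapshot("scene"); s=env.sense(); print(s["tcp_pos"],np.abs(s["qd"]).max(),s["contact_force"])
cv2.imwrite("pics/s6.png",cv2.resize(im[160:320,90:280,::-1],None,fx=3.5,fy=3.5,interpolation=cv2.INTER_CUBIC))
E
```

```text
[ 0.51169764 -0.28382007  0.04528617] 0.002299297058932618 [-1.1386974  -1.13949076 -0.57743873]
```

View pics/s6.png

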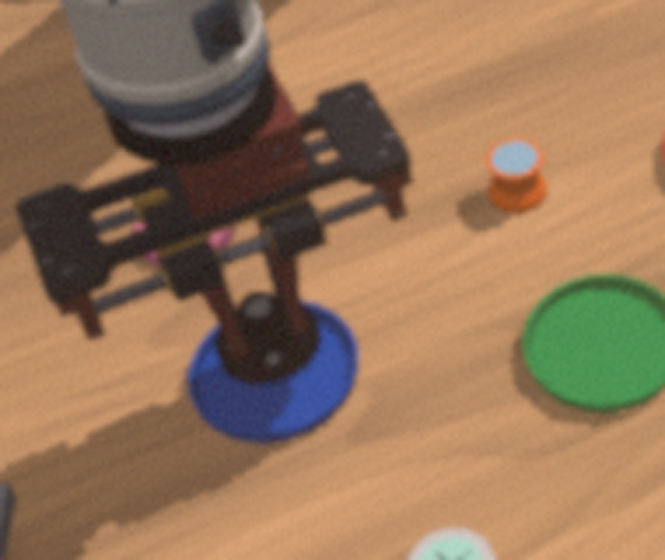

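The black gear hangs level over the blue dish and the green dish is empty. Lowering by 2.75 cm.

>>> {"name": "jog_arm", "arguments": {"targets": [{"x":0,"y":0,"z":0.5,"ax":0,"ay":0,"az":0},{"x":0,"y":0,"z":1.2,"ax":0,"ay":0,"az":0},{"x":0,"y":0,"z":1.8,"ax":0,"ay":0,"az":0},{"x":0,"y":0,"z":2.2,"ax":0,"ay":0,"az":0},{"x":0,"y":0,"z":2.5,"ax":0,"ay":0,"az":0},{"x":0,"y":0,"z":2.65,"ax":0,"ay":0,"az":0},{"x":0,"y":0,"z":2.65,"ax":0,"ay":0,"az":0},{"x":0,"y":0,"z":2.65,"ax":0,"ay":0,"az":0}]}}

```text
time: 27.6
tcp_pos: [0.5114, -0.2836, 0.0183]
tool_rot: [3.142, -0.001, 0.0]
contact_force: [1.1, 1.2, -1.3]
width: 0.27
```

>>> {"name": "jog_arm", "arguments": {"targets": [{"x":0,"y":0,"z":0.05,"ax":0,"ay":0,"az":0},{"x":0,"y":0,"z":0.08,"ax":0,"ay":0,"az":0},{"x":0,"y":0,"z":0.1,"ax":0,"ay":0,"az":0},{"x":0,"y":0,"z":0.12,"ax":0,"ay":0,"az":0},{"x":0,"y":0,"z":0.12,"ax":0,"ay":0,"az":0},{"x":0,"y":0,"z":0.12,"ax":0,"ay":0,"az":0},{"x":0,"y":0,"z":0.12,"ax":0,"ay":0,"az":0},{"x":0,"y":0,"z":0.12,"ax":0,"ay":0,"az":0}]}}

```text
time: 28.4
tcp_pos: [0.5114, -0.2837, 0.0177]
tool_rot: [3.141, -0.001, 0.001]
contact_force: [-1.4, 1.0, 6.6]
width: 0.269
```

>>> {"name": "jog_arm", "arguments": {"targets": [{"x":0,"y":0,"z":0,"ax":0,"ay":0,"az":0},{"x":0,"y":0,"z":0,"ax":0,"ay":0,"az":0},{"x":0,"y":0,"z":0,"ax":0,"ay":0,"az":0},{"x":0,"y":0,"z":0,"ax":0,"ay":0,"az":0},{"x":0,"y":0,"z":0,"ax":0,"ay":0,"az":0},{"x":0,"y":0,"z":0,"ax":0,"ay":0,"az":0},{"x":0,"y":0,"z":0,"ax":0,"ay":0,"az":0},{"x":0,"y":0,"z":0,"ax":0,"ay":0,"az":0}], "gripper": 0.2}}

```text
time: 29.2
tcp_pos: [0.5113, -0.2835, 0.017]
tool_rot: [-3.142, 0.001, 0.0]
contact_force: [-0.1, 0.4, -0.2]
width: 0.597
```

>>> {"name": "jog_arm", "arguments": {"targets": [{"x":0,"y":0,"z":-0.5,"ax":0,"ay":0,"az":0},{"x":0,"y":0,"z":-1.5,"ax":0,"ay":0,"az":0},{"x":0,"y":0,"z":-3.5,"ax":0,"ay":0,"az":0},{"x":0,"y":0,"z":-6,"ax":0,"ay":0,"az":0},{"x":0,"y":0,"z":-8.5,"ax":0,"ay":0,"az":0},{"x":0,"y":-1,"z":-10,"ax":0,"ay":0,"az":0},{"x":0.3,"y":-4,"z":-10.5,"ax":0,"ay":0,"az":0},{"x":0.6,"y":-8,"z":-10.5,"ax":0,"ay":0,"az":0}]}}

```text
time: 30.0
tcp_pos: [0.5181, -0.2035, 0.1237]
tool_rot: [3.14, -0.005, 0.005]
contact_force: [1.1, 0.6, -0.5]
width: 0.601
```

>>> {"name": "jog_arm", "arguments": {"targets": [{"x":0.4,"y":-4,"z":0,"ax":0,"ay":0,"az":0},{"x":0.8,"y":-8,"z":0,"ax":0,"ay":0,"az":0},{"x":1.2,"y":-12,"z":0,"ax":0,"ay":0,"az":0},{"x":1.6,"y":-16,"z":0,"ax":0,"ay":0,"az":0},{"x":2,"y":-20,"z":0,"ax":0,"ay":0,"az":0},{"x":2.3,"y":-24,"z":0,"ax":0,"ay":0,"az":0},{"x":2.6,"y":-28,"z":0,"ax":0,"ay":0,"az":0},{"x":3,"y":-32,"z":0,"ax":0,"ay":0,"az":0}]}}

```text
time: 30.8
tcp_pos: [0.5468, 0.1186, 0.1224]
tool_rot: [-3.142, 0.001, 0.0]
contact_force: [1.9, -0.3, -0.1]
width: 0.598
```

>>> {"name": "jog_arm", "arguments": {"targets": [{"x":0.3,"y":-4,"z":0,"ax":0,"ay":0,"az":0},{"x":0.6,"y":-8,"z":0,"ax":0,"ay":0,"az":0},{"x":0.9,"y":-12,"z":0,"ax":0,"ay":0,"az":0},{"x":1,"y":-14.5,"z":0.5,"ax":0,"ay":0,"az":0},{"x":1,"y":-15.1,"z":2,"ax":0,"ay":0,"az":0},{"x":1,"y":-15.1,"z":4.5,"ax":0,"ay":0,"az":0},{"x":1,"y":-15.1,"z":6.5,"ax":0,"ay":0,"az":0},{"x":1,"y":-15.1,"z":6.5,"ax":0,"ay":0,"az":0}]}}

```text
time: 31.6
tcp_pos: [0.5547, 0.2658, 0.0538]
tool_rot: [3.139, -0.001, -0.009]
contact_force: [-0.3, 0.2, -1.5]
width: 0.604
```

```bash
python3 - <<'E'
from h import *
im=cams.snapshot("scene"); s=env.sense(); print(s["tcp_pos"],np.abs(s["qd"]).max(),s["contact_force"])
cv2.imwrite("pics/s7.png",im[...,::-1])
E
```

```text
[0.55585143 0.26621219 0.0554176 ] 0.03389334360753075 [ 0.44259516 -0.49488584  0.16940266]
```

View pics/s7.png

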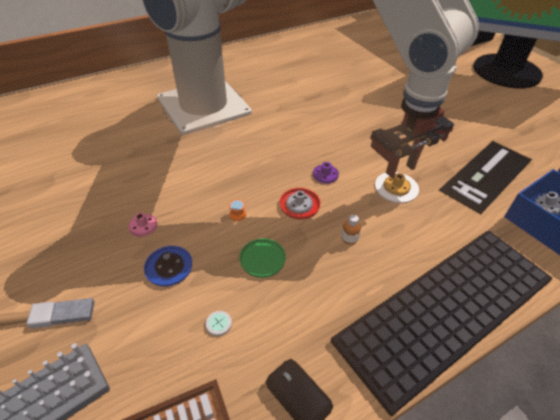

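Black is in blue (168,265) and steel in red (300,203), both hub up; the jaws are over brass (398,184). Descending to re-grip it.

>>> {"name": "jog_arm", "arguments": {"targets": [{"x":0.1,"y":-0.1,"z":0.3,"ax":0,"ay":0,"az":0},{"x":0.1,"y":-0.1,"z":1,"ax":0,"ay":0,"az":0},{"x":0.1,"y":-0.1,"z":2,"ax":0,"ay":0,"az":0},{"x":0.1,"y":-0.1,"z":2.8,"ax":0,"ay":0,"az":0},{"x":0.1,"y":-0.1,"z":3.3,"ax":0,"ay":0,"az":0},{"x":0.1,"y":-0.1,"z":3.6,"ax":0,"ay":0,"az":0},{"x":0.1,"y":-0.1,"z":3.6,"ax":0,"ay":0,"az":0},{"x":0.1,"y":-0.1,"z":3.6,"ax":0,"ay":0,"az":0}]}}

```text
time: 32.45
tcp_pos: [0.5587, 0.2685, 0.0211]
tool_rot: [-3.142, 0.001, -0.0]
contact_force: [0.5, 0.1, -0.0]
width: 0.599
```

>>> {"name": "jog_arm", "arguments": {"targets": [{"x":0,"y":0,"z":0,"ax":0,"ay":0,"az":0},{"x":0,"y":0,"z":0,"ax":0,"ay":0,"az":0},{"x":0,"y":0,"z":0,"ax":0,"ay":0,"az":0},{"x":0,"y":0,"z":0,"ax":0,"ay":0,"az":0},{"x":0,"y":0,"z":0,"ax":0,"ay":0,"az":0},{"x":0,"y":0,"z":0,"ax":0,"ay":0,"az":0},{"x":0,"y":0,"z":0,"ax":0,"ay":0,"az":0},{"x":0,"y":0,"z":0,"ax":0,"ay":0,"az":0}], "gripper": -0.3, "force": 30}}

```text
time: 33.25
tcp_pos: [0.5586, 0.2684, 0.021]
tool_rot: [-3.142, 0.001, -0.0]
contact_force: [-0.4, -0.7, -0.7]
width: 0.349
```

>>> {"name": "jog_arm", "arguments": {"targets": [{"x":0,"y":0,"z":0,"ax":0,"ay":0,"az":0},{"x":0,"y":0,"z":0,"ax":0,"ay":0,"az":0},{"x":0,"y":0,"z":0,"ax":0,"ay":0,"az":0},{"x":0,"y":0,"z":0,"ax":0,"ay":0,"az":0},{"x":0,"y":0,"z":0,"ax":0,"ay":0,"az":0},{"x":0,"y":0,"z":0,"ax":0,"ay":0,"az":0},{"x":0,"y":0,"z":0,"ax":0,"ay":0,"az":0},{"x":0,"y":0,"z":0,"ax":0,"ay":0,"az":0}], "gripper": -1}}

```text
time: 34.05
tcp_pos: [0.5586, 0.2683, 0.021]
tool_rot: [3.141, -0.001, -0.0]
contact_force: [0.0, -1.2, 0.7]
width: 0.285
```

>>> {"name": "jog_arm", "arguments": {"targets": [{"x":0,"y":0,"z":-0.3,"ax":0,"ay":0,"az":0},{"x":0,"y":0,"z":-1,"ax":0,"ay":0,"az":0},{"x":0,"y":0,"z":-2.5,"ax":0,"ay":0,"az":0},{"x":0,"y":0,"z":-4.5,"ax":0,"ay":0,"az":0},{"x":0,"y":0,"z":-6.5,"ax":0,"ay":0,"az":0},{"x":0,"y":0,"z":-8.5,"ax":0,"ay":0,"az":0},{"x":0,"y":0,"z":-10.5,"ax":0,"ay":0,"az":0},{"x":0,"y":0,"z":-10.5,"ax":0,"ay":0,"az":0}]}}

```text
time: 34.85
tcp_pos: [0.5606, 0.2695, 0.13]
tool_rot: [-3.139, 0.001, -0.009]
contact_force: [-0.1, -0.5, -2.2]
width: 0.286
```

>>> {"name": "jog_arm", "arguments": {"targets": [{"x":0.1,"y":1.5,"z":0,"ax":0,"ay":0,"az":0},{"x":0.4,"y":5,"z":0,"ax":0,"ay":0,"az":0},{"x":0.7,"y":9,"z":0,"ax":0,"ay":0,"az":0},{"x":1,"y":13,"z":0,"ax":0,"ay":0,"az":0},{"x":1.3,"y":17,"z":0,"ax":0,"ay":0,"az":0},{"x":1.6,"y":21,"z":0,"ax":0,"ay":0,"az":0},{"x":1.9,"y":25,"z":0,"ax":0,"ay":0,"az":0},{"x":2.2,"y":29,"z":0,"ax":0,"ay":0,"az":0}]}}

```text
time: 35.65
tcp_pos: [0.579, -0.024, 0.1249]
tool_rot: [3.142, -0.001, -0.004]
contact_force: [0.6, 0.3, -2.5]
width: 0.287
```

>>> {"name": "jog_arm", "arguments": {"targets": [{"x":0.3,"y":4,"z":0,"ax":0,"ay":0,"az":0},{"x":0.5,"y":7.5,"z":0,"ax":0,"ay":0,"az":0},{"x":0.6,"y":9.2,"z":0.5,"ax":0,"ay":0,"az":0},{"x":0.6,"y":9.2,"z":2,"ax":0,"ay":0,"az":0},{"x":0.6,"y":9.2,"z":4.5,"ax":0,"ay":0,"az":0},{"x":0.6,"y":9.2,"z":6.5,"ax":0,"ay":0,"az":0},{"x":0.6,"y":9.2,"z":8,"ax":0,"ay":0,"az":0},{"x":0.6,"y":9.2,"z":8,"ax":0,"ay":0,"az":0}]}}

```text
time: 36.45
tcp_pos: [0.584, -0.1121, 0.043]
tool_rot: [-3.14, -0.001, 0.009]
contact_force: [0.7, -0.2, -2.8]
width: 0.287
```

```bash
python3 - <<'E'
from h import *
im=cams.snapshot("scene"); s=env.sense(); print(s["tcp_pos"],np.abs(s["qd"]).max(),s["contact_force"])
cv2.imwrite("pics/s8.png",cv2.resize(im[140:300,190:380,::-1],None,fx=3.5,fy=3.5,interpolation=cv2.INTER_CUBIC))
E
```

```text
[ 0.58512764 -0.11252605  0.04444684] 0.03352683683690109 [ 1.01544282 -0.71071264 -2.66070833]
```

View pics/s8.png

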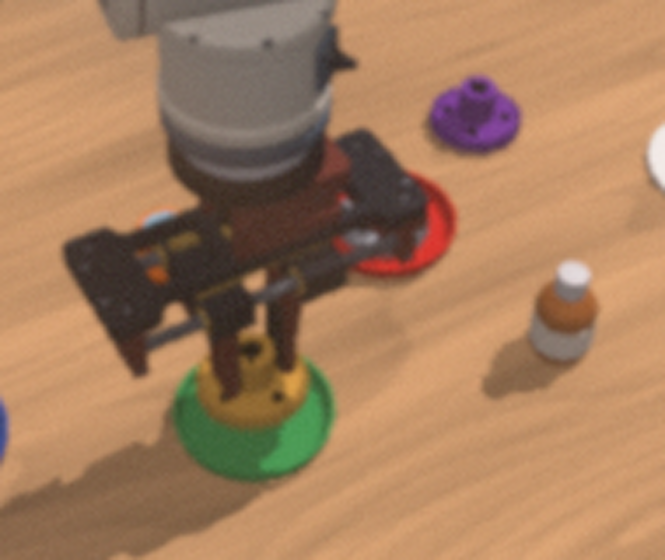

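>>> {"name": "jog_arm", "arguments": {"targets": [{"x":0.1,"y":0.1,"z":0.5,"ax":0,"ay":0,"az":0},{"x":0.1,"y":0.1,"z":1.2,"ax":0,"ay":0,"az":0},{"x":0.1,"y":0.1,"z":1.7,"ax":0,"ay":0,"az":0},{"x":0.1,"y":0.1,"z":2.1,"ax":0,"ay":0,"az":0},{"x":0.1,"y":0.1,"z":2.3,"ax":0,"ay":0,"az":0},{"x":0.1,"y":0.1,"z":2.4,"ax":0,"ay":0,"az":0},{"x":0.1,"y":0.1,"z":2.4,"ax":0,"ay":0,"az":0},{"x":0.1,"y":0.1,"z":2.4,"ax":0,"ay":0,"az":0}]}}

```text
time: 37.3
tcp_pos: [0.5875, -0.1146, 0.0222]
tool_rot: [3.142, -0.001, 0.0]
contact_force: [-0.0, 0.6, -2.4]
width: 0.285
```

>>> {"name": "jog_arm", "arguments": {"targets": [{"x":0,"y":0,"z":0.1,"ax":0,"ay":0,"az":0},{"x":0,"y":0,"z":0.15,"ax":0,"ay":0,"az":0},{"x":0,"y":0,"z":0.2,"ax":0,"ay":0,"az":0},{"x":0,"y":0,"z":0.24,"ax":0,"ay":0,"az":0},{"x":0,"y":0,"z":0.26,"ax":0,"ay":0,"az":0},{"x":0,"y":0,"z":0.26,"ax":0,"ay":0,"az":0},{"x":0,"y":0,"z":0.26,"ax":0,"ay":0,"az":0},{"x":0,"y":0,"z":0.26,"ax":0,"ay":0,"az":0}]}}

```text
time: 38.1
tcp_pos: [0.5874, -0.1146, 0.02]
tool_rot: [3.142, -0.001, 0.0]
contact_force: [-2.8, 0.9, 5.5]
width: 0.287
```

Contact is felt. Releasing and retreating straight up.

>>> {"name": "jog_arm", "arguments": {"targets": [{"x":0,"y":0,"z":0,"ax":0,"ay":0,"az":0},{"x":0,"y":0,"z":0,"ax":0,"ay":0,"az":0},{"x":0,"y":0,"z":0,"ax":0,"ay":0,"az":0},{"x":0,"y":0,"z":0,"ax":0,"ay":0,"az":0},{"x":0,"y":0,"z":0,"ax":0,"ay":0,"az":0},{"x":0,"y":0,"z":0,"ax":0,"ay":0,"az":0},{"x":0,"y":0,"z":0,"ax":0,"ay":0,"az":0},{"x":0,"y":0,"z":0,"ax":0,"ay":0,"az":0}], "gripper": 0.2}}

```text
time: 38.9
tcp_pos: [0.5874, -0.1146, 0.0194]
tool_rot: [-3.142, 0.001, 0.0]
contact_force: [0.4, -0.6, 0.3]
width: 0.602
```

>>> {"name": "jog_arm", "arguments": {"targets": [{"x":0,"y":0,"z":-0.5,"ax":0,"ay":0,"az":0},{"x":0,"y":0,"z":-1.5,"ax":0,"ay":0,"az":0},{"x":0,"y":0,"z":-3.5,"ax":0,"ay":0,"az":0},{"x":0,"y":0,"z":-6,"ax":0,"ay":0,"az":0},{"x":0,"y":0,"z":-9,"ax":0,"ay":0,"az":0},{"x":-0.5,"y":0,"z":-12,"ax":0,"ay":0,"az":0},{"x":-1,"y":2,"z":-15,"ax":0,"ay":0,"az":0},{"x":-3,"y":5,"z":-18,"ax":0,"ay":0,"az":0}]}}

```text
time: 39.7
tcp_pos: [0.5585, -0.1642, 0.2019]
tool_rot: [3.141, 0.003, 0.004]
contact_force: [0.7, -0.9, -0.0]
width: 0.597
```

>>> {"name": "jog_arm", "arguments": {"targets": [{"x":-2,"y":4,"z":0,"ax":0,"ay":0,"az":0},{"x":-4,"y":8,"z":0,"ax":0,"ay":0,"az":0},{"x":-6,"y":12,"z":0,"ax":0,"ay":0,"az":0},{"x":-8,"y":16,"z":0,"ax":0,"ay":0,"az":0},{"x":-10,"y":20,"z":0,"ax":0,"ay":0,"az":0},{"x":-12,"y":24,"z":0,"ax":0,"ay":0,"az":0},{"x":-14,"y":28,"z":0,"ax":0,"ay":0,"az":0},{"x":-16,"y":32,"z":0,"ax":0,"ay":0,"az":0}]}}

```text
time: 40.5
tcp_pos: [0.3961, -0.486, 0.2006]
tool_rot: [3.141, -0.001, 0.001]
contact_force: [0.4, 0.9, 0.2]
width: 0.601
```

>>> {"name": "jog_arm", "arguments": {"targets": [{"x":-1,"y":2,"z":0,"ax":0,"ay":0,"az":0},{"x":-2,"y":4,"z":0,"ax":0,"ay":0,"az":0},{"x":-3,"y":6,"z":0,"ax":0,"ay":0,"az":0},{"x":-3,"y":6,"z":0,"ax":0,"ay":0,"az":0},{"x":-3,"y":6,"z":0,"ax":0,"ay":0,"az":0},{"x":-3,"y":6,"z":0,"ax":0,"ay":0,"az":0},{"x":-3,"y":6,"z":0,"ax":0,"ay":0,"az":0},{"x":-3,"y":6,"z":0,"ax":0,"ay":0,"az":0}]}}

```text
time: 41.3
tcp_pos: [0.3677, -0.5437, 0.1995]
tool_rot: [-3.141, -0.001, 0.0]
contact_force: [0.8, 0.3, 0.3]
width: 0.597
```

```bash
python3 - <<'E'
from h import *
a=cams.snapshot("top")[...,::-1].copy();b=cams.snapshot("scene")[...,::-1].copy()
s=env.sense(); print(s["time"],s["tcp_pos"],np.abs(s["qd"]).max())
cv2.imwrite("pics/top9.png",a)
x=np.hstack([cv2.resize(a[130:300,110:450],(800,400)) ,]); y=cv2.resize(b[130:340,120:440],(800,525))
cv2.imwrite("pics/t9.png",x); cv2.imwrite("pics/s9.png",y)
E
```

```text
41.4 [ 0.36750349 -0.54399221  0.19950835] 0.003951591258155522
```

View pics/t9.png

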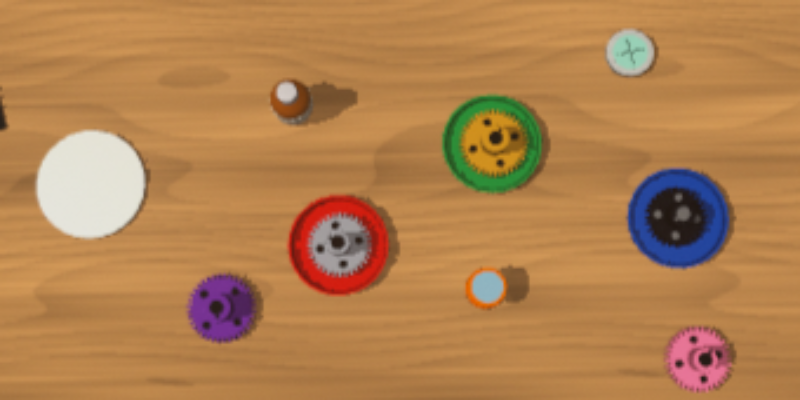

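View pics/s9.png

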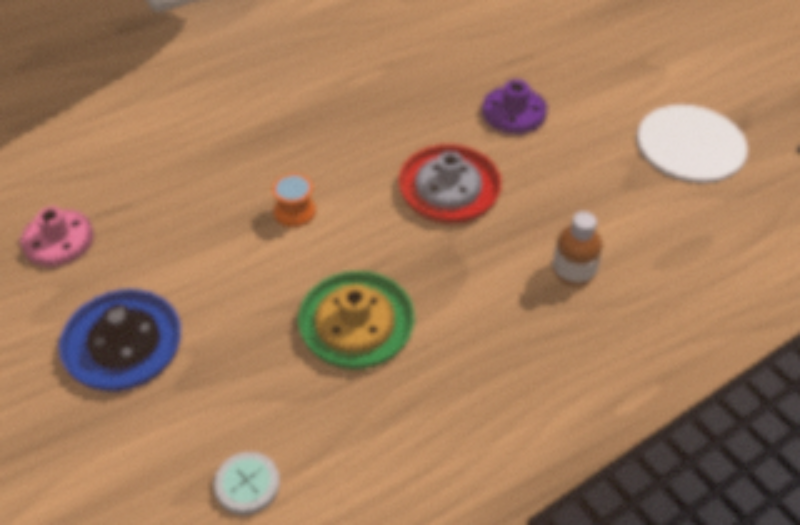

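Both crops show brass in green (top crop 495,140), steel in red (338,243) and black in blue (680,215). All three are flat, centred and hub up; the pad is empty, the other objects are where they were, and the arm is clear.

```bash
python3 -c "
from bench import finish_job
print(finish_job())"
```

```text
the job is handed in; nothing more can be done
None
```

All three gears are in their new dishes, and I handed the job in at about 41 s of the 102 s allowed. I parked the brass gear on the pad, moved steel from blue to red and black from green to blue, then brought brass from the pad to green.

- **Final check:** in the last top and scene pictures each gear lies flat, hub up and roughly centred in its dish. The pad is empty, and the loupe, glass standard, bottle and the pink and purple look-alikes stand where they were. The gripper was open and clear of everything.
- **Forces:** the most I read was about 8 N, when setting brass down on the pad. These are readings at the end of each move, so brief peaks in between would not show.
- **Disagreements:** the first dish-centre estimates differed by 3–8 mm between the two cameras. A fit to the dish outlines brought that to within about 3 mm, well inside the gears' 10–14 mm of clearance. One dish-fitting script stopped with an error from calling the calibration too often; I saved the calibration and reran it, and nothing moved.

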